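# Lay the window cartons down on their mats

## Task

The two window cartons on the buffet table are still standing on end on their green paper mats. Tip each one over backwards with a gentle fingertip push near its top, so that it comes down flat on its back on its own mat, window up, with no part of it over the mat's edge. Do not grip or lift the cartons, and leave the cups and bottles standing where they are.

Things in the scene. Friction and masses are not known exactly. Their poses are not given: they have to be found in the camera images.
- mat_large: the green paper place mat under the large carton: 280 x 185 x 2 mm, stuck to the table. Origin: centre of its underside, on the table. x runs along its 280 mm length, from the edge where the carton stands towards the empty end where the carton is to come down; y across, z up. The two mats are alike; which is left or right varies
- carton_large: the taller of two kraft-card cartons, on end at its mat's robot-side edge, loose: 50 mm deep (x) x 110 wide (y) x 170 tall (z), about 0.3 kg (varies). Origin: centre of its bottom end. z up its height; -x: front with a clear window, facing the robot's side; +x: plain back, facing the empty part of the mat (within 6 degrees)
- carton_large_centre (a point): centre of the large carton, also its centre of mass (85 mm up). Above the window its front has a solid card band 26 mm high. Pushed near the top it tips about the bottom edge of its back and falls by itself past about 16 degrees of lean; pushed low it slides instead. It takes under 2 N
- carton_large_foot_l (a point): bottom corner of the large carton's back, on its +y side (x = +25, y = +55, z = 0 mm in the carton's frame)
- carton_large_foot_r (a point): bottom corner of the large carton's back, on its -y side (x = +25, y = -55, z = 0 mm in the carton's frame)
- carton_large_head_l (a point): top corner of the large carton's back, on its +y side (x = +25, y = +55, z = 170 mm in the carton's frame)
- carton_large_head_r (a point): top corner of the large carton's back, on its -y side (x = +25, y = -55, z = 170 mm in the carton's frame)
- mat_small: the green paper place mat under the small carton: 280 x 185 x 2 mm, stuck to the table. Origin: centre of its underside, on the table. x runs along its 280 mm length, from the edge where the carton stands towards the empty end where the carton is to come down; y across, z up. The two mats are alike; which is left or right varies
- carton_small: the shorter of two kraft-card cartons, on end at its mat's robot-side edge, loose: 42 mm deep (x) x 90 wide (y) x 130 tall (z), about 0.18 kg (varies). Origin: centre of its bottom end. z up its height; -x: front with a clear window, facing the robot's side; +x: plain back, facing the empty part of the mat (within 6 degrees)
- carton_small_centre (a point): centre of the small carton, also its centre of mass (65 mm up). Above the window its front has a solid card band 26 mm high. Pushed near the top it tips about the bottom edge of its back and falls by itself past about 18 degrees of lean; pushed low it slides instead. It takes under 2 N
- carton_small_foot_l (a point): bottom corner of the small carton's back, on its +y side (x = +21, y = +45, z = 0 mm in the carton's frame)
- carton_small_foot_r (a point): bottom corner of the small carton's back, on its -y side (x = +21, y = -45, z = 0 mm in the carton's frame)
- carton_small_head_l (a point): top corner of the small carton's back, on its +y side (x = +21, y = +45, z = 130 mm in the carton's frame)
- carton_small_head_r (a point): top corner of the small carton's back, on its -y side (x = +21, y = -45, z = 130 mm in the carton's frame)
- cup_stack: stack of white paper cups, upside down, 75 mm across, 168 mm tall, standing loose beside or between the mats; leave alone. Origin: centre of its base; z up
- juice_bottle: orange juice bottle, 66 mm across, 196 mm tall, standing loose beside or between the mats; leave alone. Origin: centre of its base; z up
- pump_bottle: hand-gel bottle with a pump head, 60 mm across, 172 mm tall, standing loose beside or between the mats; leave alone. Origin: centre of its base; z up

How it is judged:
By the outcome, as a careful person would: the job done as asked, in the order asked, and still so for the second after the job is handed in, with the robot touching nothing.
It also fails if it takes over 48 s, if anything falls off the work surface, if the arm or the gripper's body presses on something with over 40 N, if the wrist force passes 120 N, or if a joint passes its speed limit or range.

## Robot

A 6-joint arm with a two-finger parallel gripper is mounted at the origin on the work surface. World frame = base frame: x ahead of the robot, y to its left, z up, the work surface at z = 0. Lengths are in m, angles in degrees, forces in N, time in s.
With the tool pointing down it reaches from about 0.3 to 0.75 m from the base axis. Payload 8.5 kg.
Tool frame: the origin (TCP) lies at the very end of the fingers, on their centre line; the grasp point (between the pads) lies env.pinch_z behind it (env.pinch_z is the distance from the TCP to the grasp point, in m); z points along the fingers, y is the line along which they close (so a half turn about z gives the same grasp; the last joint's range is limited). The gripper opens to 85 mm and grips with 20 to 120 N. Pads are 22 mm wide; open, the fingers measure 114 mm over their backs; the gripper's body (76 mm by 85 mm) begins 54 mm behind the grasp point. The pads swing forward as they close: fully open they stand 13 mm farther back than shut.
Start: joints at [-86.82, 21.807, 74.336, -0, 83.858, -12.336], TCP at [0.147, -0.53, 0.231] pointing down, gripper open.
Joint ranges: [-178.18, 178.18], [-50.72, 133.34], [12.68, 142.11], [-81.47, 261.47], [9.98, 163.14], [-165.26, 165.26]. Speed limits (degrees/s): [136.94, 136.94, 180, 180, 180, 180].

## Interface

Orientations are given as a 3x3 rotation matrix whose columns are the frame's x, y, z axes.
In Python, from rig import telemetry, get_image, env gives the robot as it stands. The module is installed in compiled form; this text tells all that it offers.
- The arm moves only by the tool apply_moves, never from a script. Its argument "series" is a list of rows, each a list of 7 numbers: the shift along the tool's x, y, z in mm, then the turn, a rotation vector about the tool's x, y, z in degrees, then the opening, from 0 (shut) to 1 (fully open). A call has 1 to 12 rows; each row shifts and turns the commanded pose from where the row before left it, along the tool's axes as they then stand; what a row does not reach is not made up. A row lasts 1/8 s, in which the tool goes at most 62.5 mm and 10.7 degrees, less where a joint would pass 70% of its speed; a pose out of reach is approached as far as the arm can. A call with a gripper value outside its range is refused whole. The fingers move at their own pace and stop on an object; "grip_force" is the grip in N (left out, the last holds). Time passes only in rows, so rows that do not move let the fingers close. It gives the time, the measured TCP pose, the force, the opening and the grip force at its end, in the units of the state.
- telemetry.observe(): the state, without advancing time (a new reading comes with each control period).
- get_image(name): name is "scene" or "top" or "wrist"; returns a dict with "frame" (400x640x3 uint8, red, green, blue), "z_map" (400x640 float32, m along the optical axis (not along the pixel's ray), 0 where there is no reading), "vertical_fov" (degrees; the focal length in pixels is half the picture's height over the tangent of half this angle, whatever the lens; pixels are square), "cx", "cy" (the principal point, pixels), "eye" and "attitude" of the camera in the world; the wrist camera has in their place "mount" (4x4, takes a point from camera to tool coordinates, whose origin is the TCP and whose axes are the flange's). Camera axes: x right, y up, looking along -z (the intrinsics and any distortion apply to the point x, -y, -z); pixel columns grow to the right and rows downward; lengths in m; the calibration is good to about 2 mm. A picture is of the moment at which its call begins: read the wrist's pose just before it.
- env.close_job(): hands the job in; it is judged then, once.
The state is a dict: "time_s": time; "q": joint angles; "qvel": joint speeds; "joint_efforts": joint torques, N m; "position": TCP position; "tool_rot": TCP orientation; "ft_force": force on the tool from outside, world axes, zero at the start; "wrist_torque": the same for the moment, N m; "grip_width": finger opening in m; "gripper_force": force on a finger pad.
Only numpy, scipy, OpenCV 4.12 (cv2) and the standard library are available. Lean on these libraries where they do the work, as an engineer would, in place of code of your own. Each camera call takes 0.05 s, during which the arm holds its last target. There are 200 camera calls.

## Working session

There is one attempt and no reset: what is moved stays moved. The work goes in short steps, Python scripts to look and compute and a tool call to move; the robot and the scene stay as the last step left them, time stands still between calls to the robot, and variables do not carry over. Pictures are saved under pics/ and viewed, at most 10 in all, crops included, and the job is handed in when it is done.

Besides the shell and the picture viewer there is one more tool, called after "Emit:" by a JSON object that holds its "method" and its "body". apply_moves: Moves the arm, as the interface text tells. Its arguments: {"type":"object","properties":{"series":{"type":"array"},"grip_force":{"type":"number"}},"required":["series"]}

```bash
mkdir -p pics; python3 - <<'E'
from rig import telemetry,get_image,env
import cv2,numpy as np
s=telemetry.observe();print(s['time_s'],s['position'],np.round(s['tool_rot'],3),s['grip_width'],env.pinch_z)
for n in('top','scene'):
    d=get_image(n);cv2.imwrite(f'pics/{n}.png',d['frame'][:,:,::-1]);np.savez(f'{n}.npz',**d)
    print(n,d['vertical_fov'],d['cx'],d['cy'],d['eye'],np.round(d['attitude'],4).tolist(),[k for k in d])
E
```

```text
0.0 [ 0.14711291 -0.52963817  0.23070379] [[ 0.964  0.268 -0.   ]
 [ 0.268 -0.964  0.002]
 [ 0.    -0.001 -1.   ]] 0.08534929542841639 0.0187
top 42.916623868638204 316.2793582474475 195.62460467322032 [ 0.37470831 -0.0079319   1.90186748] [[-0.0039, 0.9969, -0.0791], [-1.0, -0.0038, 0.0013], [0.001, 0.0791, 0.9969]] ['frame', 'z_map', 'vertical_fov', 'cx', 'cy', 'eye', 'attitude']
scene 43.06647669614069 324.58756947731445 201.42724824607848 [ 1.16332698 -0.73952302  1.55294359] [[0.7643, -0.526, 0.3731], [0.6448, 0.6326, -0.429], [-0.0104, 0.5684, 0.8227]] ['frame', 'z_map', 'vertical_fov', 'cx', 'cy', 'eye', 'attitude']
```

View pics/top.png

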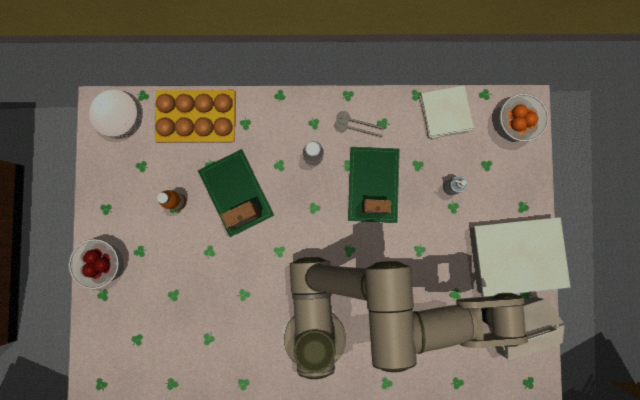

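View pics/scene.png

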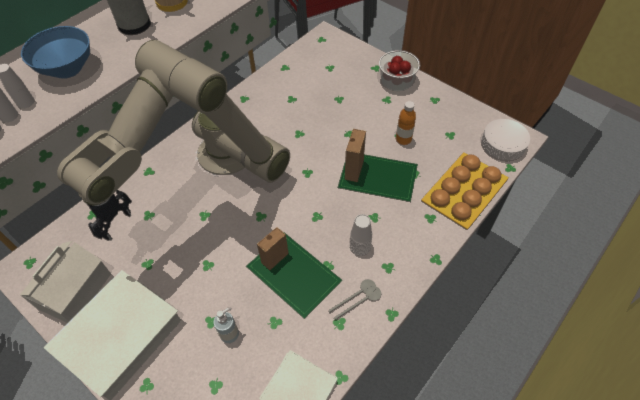

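The large carton stands at about (240,214) on the left mat and the small one at about (377,206) on the right mat. The arm is clear of both. Next I fit the mats and carton tops from depth.

```bash
cat > h.py <<'E'
import numpy as np,cv2
def cloud(d):
    h,w=d['z_map'].shape;f=h/2/np.tan(np.radians(float(d['vertical_fov']))/2)
    v,u=np.mgrid[:h,:w];z=d['z_map']
    c=np.stack([(u-d['cx'])/f*z,-(v-d['cy'])/f*z,-z],-1)
    return c@np.array(d['attitude']).T+d['eye']
def rect(P):
    b=cv2.boxPoints(cv2.minAreaRect((P[:,:2]*1000).astype(np.float32)))
    return np.round(b).tolist(),np.round([np.linalg.norm(b[1]-b[0]),np.linalg.norm(b[2]-b[1])])
E
cat > m.py <<'E'
from h import *
import sys
for n in sys.argv[1:]:
    d=np.load(n+'.npz');P=cloud(d);hsv=cv2.cvtColor(d['frame'],cv2.COLOR_RGB2HSV)
    ok=d['z_map']>0
    print(n,'table z',np.median(P[ok][:,2][np.abs(P[ok][:,2])<.03]))
    g=ok&(hsv[...,0]>60)&(hsv[...,0]<95)&(hsv[...,1]>120)&(abs(P[...,2])<.02)
    k,l,st,_=cv2.connectedComponentsWithStats(g.astype(np.uint8))
    for i in range(1,k):
        if st[i,4]>500: print('mat',rect(P[l==i]),P[l==i][:,2].mean())
    for nm,y0,y1,z0,z1 in(('L',.1,.45,.155,.19),('S',-.25,-.05,.115,.15)):
        m=ok&(P[...,0]>.3)&(P[...,0]<.8)&(P[...,1]>y0)&(P[...,1]<y1)&(P[...,2]>z0)&(P[...,2]<z1)&(hsv[...,0]<25)
        k,l,st,_=cv2.connectedComponentsWithStats(m.astype(np.uint8))
        for i in range(1,k):
            if st[i,4]>40: print(nm,rect(P[l==i]),P[l==i].mean(0),st[i])
    if n=='top':
        for nm,y0,y1 in(('cup',-.05,.08),('juice',.4,.6),('pump',-.5,-.3)):
            m=ok&(P[...,0]>.4)&(P[...,0]<.75)&(P[...,1]>y0)&(P[...,1]<y1)&(P[...,2]>.08)&(P[...,2]<.25)
            print(nm,np.median(P[m],0),m.sum())
E
python3 m.py top scene
python3 -c "
import cv2
a=cv2.imread('pics/top.png')[130:250,180:420];cv2.imwrite('pics/c1.png',cv2.resize(a,(800,400),interpolation=2))"
```

```text
top table z 0.0006860311328373836
mat ([[428.0, -307.0], [700.0, -319.0], [708.0, -136.0], [436.0, -124.0]], array([273., 183.], dtype=float32)) 0.0025554360202307016
mat ([[377.0, 313.0], [456.0, 153.0], [708.0, 277.0], [629.0, 438.0]], array([179., 281.], dtype=float32)) 0.002378282291646832
L ([[404.0, 295.0], [451.0, 195.0], [497.0, 216.0], [451.0, 316.0]], array([110.,  51.], dtype=float32)) [0.45011362 0.25507646 0.17182803] [221 201  36  27 492]
S ([[459.0, -250.0], [501.0, -251.0], [503.0, -179.0], [461.0, -177.0]], array([42., 72.], dtype=float32)) [ 0.48041069 -0.21385651  0.13214924] [364 199  22  13 257]
cup [0.66715336 0.00070722 0.16034736] 342
juice [0.50288995 0.49380642 0.15312978] 364
pump [ 0.55610529 -0.49124572  0.11696549] 108
scene table z 0.00041689076561524097
mat ([[377.0, 313.0], [459.0, 151.0], [705.0, 275.0], [623.0, 437.0]], array([182., 275.], dtype=float32)) 0.0020867874722146624
mat ([[426.0, -306.0], [702.0, -317.0], [709.0, -139.0], [434.0, -127.0]], array([276., 179.], dtype=float32)) 0.0020182623974505064
L ([[403.0, 299.0], [454.0, 190.0], [499.0, 211.0], [449.0, 320.0]], array([120.,  50.], dtype=float32)) [0.45411565 0.25146011 0.17086488] [346 129  20  28 367]
S ([[457.0, -249.0], [504.0, -250.0], [506.0, -176.0], [459.0, -174.0]], array([47., 74.], dtype=float32)) [ 0.48335365 -0.21430951  0.13068701] [261 227  25  23 293]
```

View pics/c1.png

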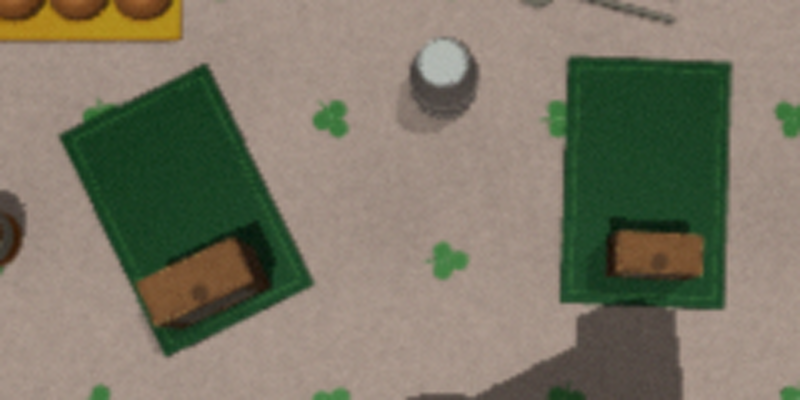

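The crop shows both cartons well inside their mats across the width; the large one is at crop (200,285), the small one at (655,255). The large carton fits: 110x51 mm, top at 0.172 m, yaw about 25.2° against 26.5° for its mat. My y bound cut off part of the small carton, so I refit it.

```bash
sed -i "s/('S',-.25,/('S',-.32,/" m.py; python3 m.py top scene | grep -E "^S"
cat > go.py <<'E'
import sys,numpy as np
from rig import telemetry
from scipy.spatial.transform import Rotation as R
s=telemetry.observe();T=np.array(s['tool_rot']);p=np.array(s['position'])*1000
t=np.array([float(a) for a in sys.argv[1:4]]);yaw=float(sys.argv[4])
c,n=np.cos(np.radians(yaw)),np.sin(np.radians(yaw))
G=np.array([[c,n,0],[n,-c,0],[0,0,-1]])
print('shift tool',np.round(T.T@(t-p),1),'turn tool',np.round(R.from_matrix(T.T@G).as_rotvec(degrees=True),1))
E
python3 go.py 430 -222 235 -1.5
```

```text
S ([[457.0, -267.0], [499.0, -270.0], [504.0, -179.0], [462.0, -177.0]], array([42., 91.], dtype=float32)) [ 0.47990998 -0.22264428  0.1319769 ] [364 199  27  14 318]
S ([[456.0, -268.0], [503.0, -270.0], [506.0, -176.0], [459.0, -174.0]], array([47., 94.], dtype=float32)) [ 0.48283312 -0.22573887  0.13031747] [257 227  29  27 389]
shift tool [ 354.9 -220.8   -3.9] turn tool [-0.1 -0.  17. ]
```

Emit:
{"method": "apply_moves", "body": {"series": [[44,-27.5,0,0,0,0,0],[44,-27.5,0,0,0,0,0],[44,-27.5,0,0,0,0,0],[44,-27.5,0,0,0,0,0],[44,-27.5,0,0,0,0,0],[44,-27.5,0,0,0,0,0],[44,-27.5,0,0,0,0,0],[44,-27.5,0,0,0,0,0],[0,0,0,0,0,9,0],[0,0,0,0,0,9,0],[0,0,0,0,0,0,0],[0,0,0,0,0,0,0]], "grip_force": 20}}

```text
time_s: 1.6
position: [0.4273, -0.2239, 0.2312]
tool_rot: [[0.999, -0.041, -0.0], [-0.041, -0.999, 0.0], [-0.0, -0.0, -1.0]]
ft_force: [0.1, 0.1, -0.5]
grip_width: -0.0002
gripper_force: 0.0
```

```bash
python3 go.py 429 -221 121 -2.5
```

```text
shift tool [  1.6  -2.9 110.2] turn tool [-0.   0.   0.2]
```

Lower behind the small carton, then approach to about 5 mm short of it.

Emit:
{"method": "apply_moves", "body": {"series": [[-4,-3,28,0,0,0,0],[0,0,28,0,0,0,0],[0,0,28,0,0,0,0],[0,0,26,0,0,0,0],[10,0,0,0,0,0,0],[6,0,0,0,0,0,0],[0,0,0,0,0,0,0]]}}

```text
time_s: 2.48
position: [0.4405, -0.2217, 0.1223]
tool_rot: [[0.999, -0.042, 0.002], [-0.042, -0.999, -0.001], [0.002, 0.001, -1.0]]
ft_force: [-0.3, -0.0, -0.2]
grip_width: -0.0001
gripper_force: 0.0
```

```bash
python3 - <<'E'
from rig import get_image
import cv2,numpy as np
d=get_image('scene');a=d['frame'][170:320,200:400,::-1];cv2.imwrite('pics/c2.png',cv2.resize(a,(800,600),interpolation=2))
E
```

```text
(no output)
```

View pics/c2.png

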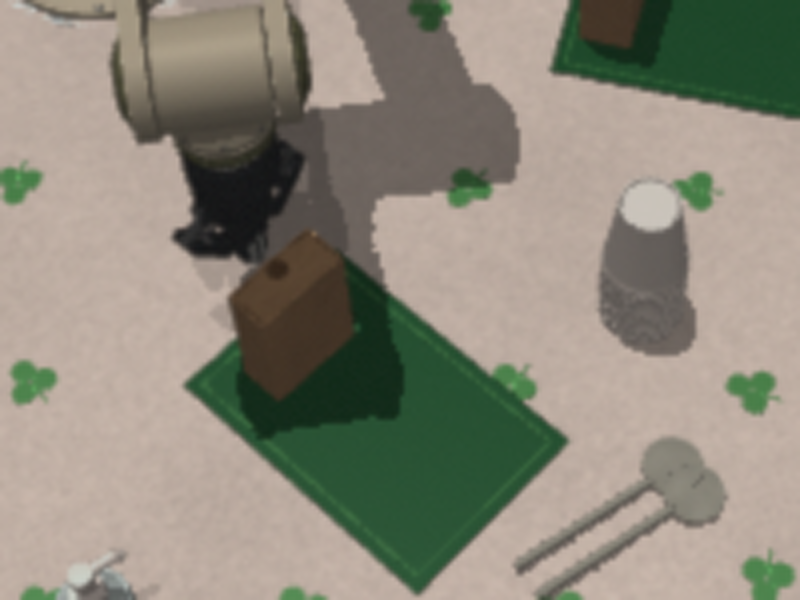

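The fingertip is just behind the middle of the small carton, at crop (260,250), and the carton is still upright. I push gently.

Emit:
{"method": "apply_moves", "body": {"series": [[6,0,0,0,0,0,0],[6,0,0,0,0,0,0],[6,0,0,0,0,0,0],[6,0,0,0,0,0,0]]}}

```text
time_s: 3.02
position: [0.464, -0.2224, 0.1213]
tool_rot: [[0.999, -0.043, -0.0], [-0.043, -0.999, 0.0], [-0.0, -0.0, -1.0]]
ft_force: [-0.7, 0.1, -0.3]
grip_width: -0.0
gripper_force: 0.1
```

```bash
python3 - <<'E'
from rig import get_image
import cv2,numpy as np
d=get_image('scene');a=d['frame'][170:320,200:400,::-1];cv2.imwrite('pics/c3.png',cv2.resize(a,(800,600),interpolation=2))
E
```

```text
(no output)
```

View pics/c3.png

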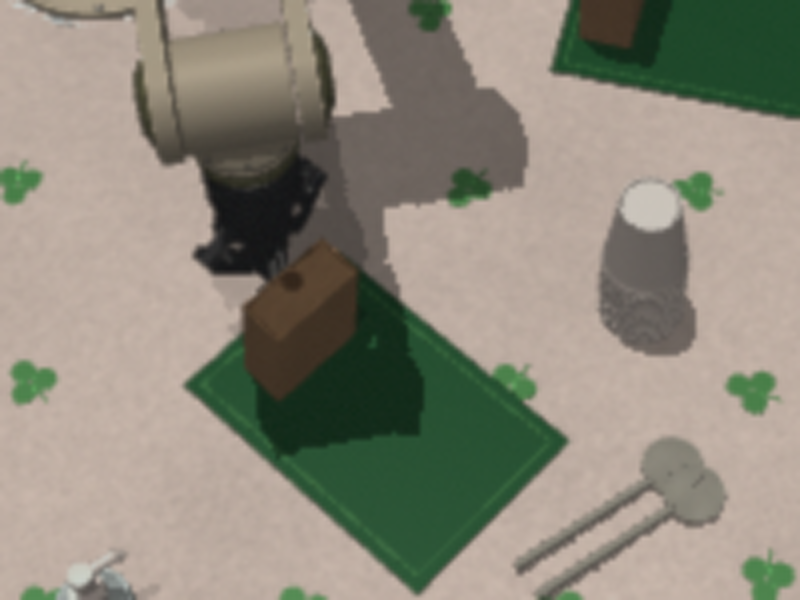

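The carton leans straight back with its foot corner still at crop (278,398), so it tips without sliding. I keep pushing, then withdraw upwards.

Emit:
{"method": "apply_moves", "body": {"series": [[6,0,0,0,0,0,0],[6,0,0,0,0,0,0],[6,0,0,0,0,0,0],[6,0,0,0,0,0,0],[6,0,0,0,0,0,0],[4,0,0,0,0,0,0],[0,0,0,0,0,0,0],[0,0,0,0,0,0,0],[-15,0,-15,0,0,0,0],[-20,0,-30,0,0,0,0],[-20,0,-40,0,0,0,0],[0,0,-40,0,0,0,0]]}}

```text
time_s: 4.58
position: [0.4413, -0.2212, 0.2477]
tool_rot: [[0.999, -0.044, -0.0], [-0.044, -0.999, 0.0], [-0.0, -0.0, -1.0]]
ft_force: [0.9, -0.3, -0.4]
grip_width: -0.0001
gripper_force: 0.0
```

```bash
python3 go.py 386 225 245 25.2; python3 - <<'E'
from rig import get_image
import cv2,numpy as np
d=get_image('scene');a=d['frame'][170:320,200:400,::-1];cv2.imwrite('pics/c4.png',cv2.resize(a,(800,600),interpolation=2))
E
```

```text
shift tool [ -75.  -443.3    2.8] turn tool [ -0.    0.  -27.7]
```

View pics/c4.png

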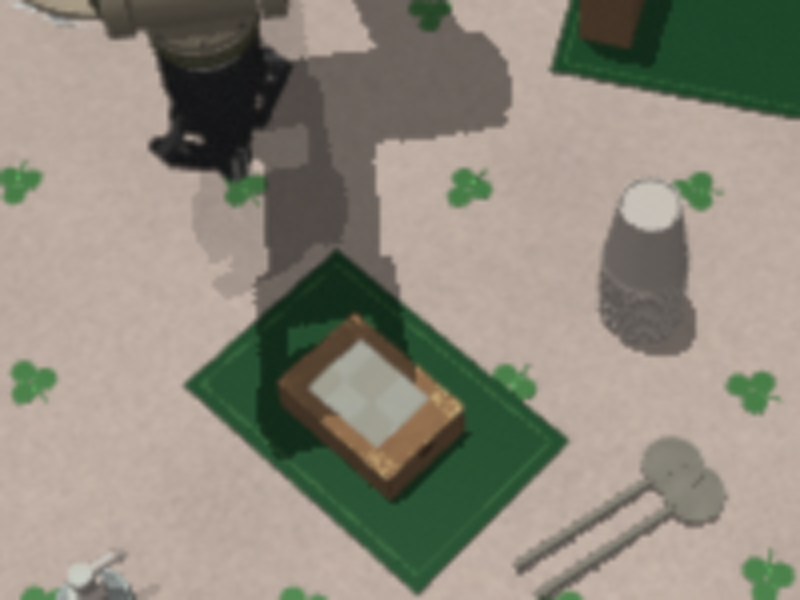

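The small carton lies flat, window up, well inside its mat (crop 280–465, 315–500). Now the large one.

Emit:
{"method": "apply_moves", "body": {"series": [[-7,-50,0,0,0,0,0],[-7,-50,0,0,0,0,0],[-7,-50,0,0,0,0,0],[-7,-50,0,0,0,0,0],[-7,-50,0,0,0,0,0],[-7,-50,0,0,0,0,0],[-7,-50,0,0,0,0,0],[-7,-50,0,0,0,0,0],[-8,-47,0,0,0,-9,0],[0,0,0,0,0,-9,0],[0,0,0,0,0,-9.7,0],[0,0,0,0,0,0,0]]}}

```text
time_s: 6.12
position: [0.3978, 0.2279, 0.2462]
tool_rot: [[0.905, 0.425, -0.0], [0.425, -0.905, -0.0], [-0.0, 0.0, -1.0]]
ft_force: [0.6, -0.1, 0.2]
grip_width: -0.0002
gripper_force: 0.0
```

```bash
python3 go.py 396 228 161 25.2
```

```text
shift tool [-1.6 -0.9 85.2] turn tool [ 0.   0.  -0.1]
```

Emit:
{"method": "apply_moves", "body": {"series": [[-2,-1,28,0,0,0,0],[0,0,28,0,0,0,0],[0,0,28,0,0,0,0],[10,0,0,0,0,0,0],[6,0,0,0,0,0,0],[6,0,0,0,0,0,0],[6,0,0,0,0,0,0],[6,0,0,0,0,0,0],[6,0,0,0,0,0,0],[6,0,0,0,0,0,0]]}}

```text
time_s: 7.38
position: [0.4377, 0.2477, 0.1624]
tool_rot: [[0.905, 0.426, 0.0], [0.426, -0.905, 0.0], [0.0, -0.0, -1.0]]
ft_force: [0.1, -0.8, 0.4]
grip_width: 0.0004
gripper_force: 0.1
```

```bash
python3 - <<'E'
from rig import get_image
import cv2,numpy as np
d=get_image('scene');a=d['frame'][80:230,270:470,::-1];cv2.imwrite('pics/c5.png',cv2.resize(a,(800,600),interpolation=2))
E
```

```text
(no output)
```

View pics/c5.png

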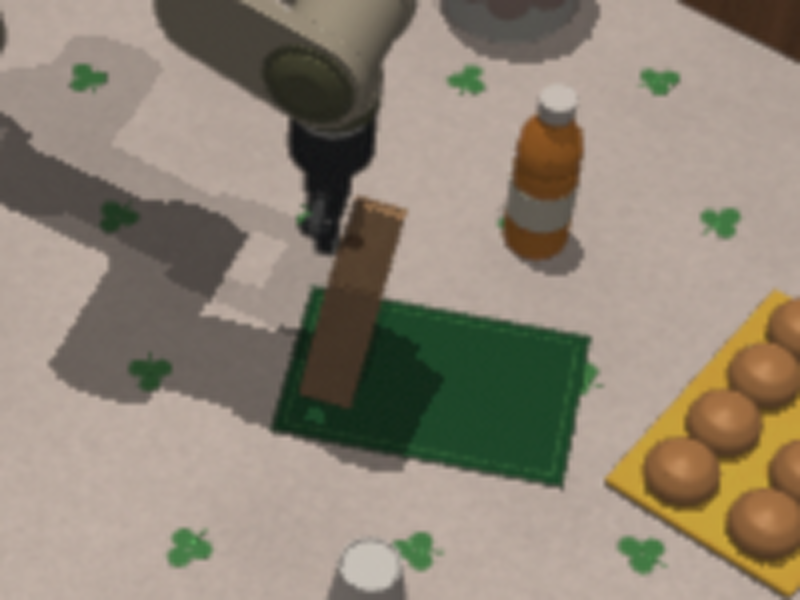

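The large carton leans straight back: fingertip at crop (325,245), foot still at (350,405). I keep pushing.

Emit:
{"method": "apply_moves", "body": {"series": [[6,0,0,0,0,0,0],[6,0,0,0,0,0,0],[6,0,0,0,0,0,0],[6,0,0,0,0,0,0],[6,0,0,0,0,0,0],[6,0,0,0,0,0,0],[4,0,0,0,0,0,0],[0,0,0,0,0,0,0],[0,0,0,0,0,0,0],[-15,0,-15,0,0,0,0],[-30,0,-30,0,0,0,0],[-30,0,-40,0,0,0,0]]}}

```text
time_s: 8.93
position: [0.4045, 0.2321, 0.2477]
tool_rot: [[0.905, 0.426, -0.002], [0.426, -0.905, -0.0], [-0.002, -0.0, -1.0]]
ft_force: [-0.3, -0.5, 1.0]
grip_width: 0.0
gripper_force: 0.0
```

```bash
python3 - <<'E'
from rig import get_image
import cv2,numpy as np
for n in('scene','top'):
    d=get_image(n);np.savez(f'{n}2.npz',**d)
    if n=='scene':cv2.imwrite('pics/f.png',d['frame'][:,:,::-1])
E
```

```text
(no output)
```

View pics/f.png

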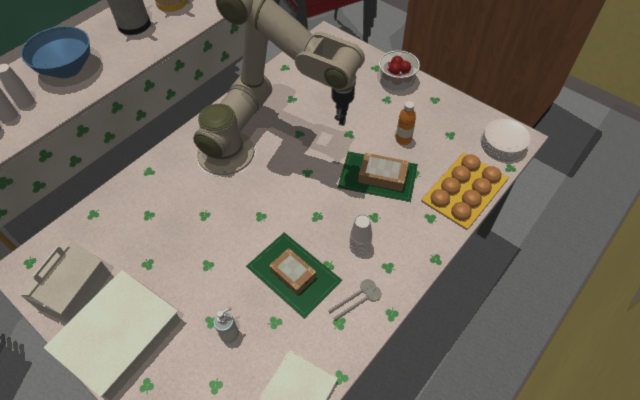

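Both cartons are down, window up, at about (385,170) and (293,270), and the cups and bottles are still standing. I check the large carton's clearance from its mat edge.

```bash
python3 - <<'E'
from h import *
d=np.load('top2.npz');P=cloud(d);ok=d['z_map']>0
for nm,c,yaw,z0,z1 in(('L',(542,295),26.5,.035,.07),('S',(568,-222),-2.5,.03,.06)):
    a=np.radians(yaw);r=np.array([[np.cos(a),np.sin(a)],[-np.sin(a),np.cos(a)]])
    q=(P[...,:2]*1000-c)@r.T
    m=ok&(abs(q[...,0])<160)&(abs(q[...,1])<110)&(P[...,2]>z0)&(P[...,2]<z1)
    print(nm,rect(np.c_[q[m]/1000,q[m]]),np.median(P[m][:,2]))
E
```

```text
L ([[-73.0, -51.0], [99.0, -56.0], [102.0, 55.0], [-70.0, 60.0]], array([172., 111.], dtype=float32)) 0.05196714427849436
S ([[-63.0, -52.0], [67.0, -53.0], [68.0, 38.0], [-62.0, 39.0]], array([131.,  91.], dtype=float32)) 0.044254744084810005
```

In mat coordinates (edges at ±140 by ±92.5 mm), both cartons lie flat with at least 30 mm to spare on every side. I hand in.

```bash
python3 -c "
from rig import env
print(env.close_job())"
```

```text
the job is handed in; nothing more can be done
None
```

Both cartons lie flat on their backs, window up, each inside its own mat with at least 30 mm to spare; the cups and bottles are still standing, and the job is handed in at about 9 s.

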